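Put the scale-check weight set back into its block

ROBOT

A 6-joint arm with a two-finger parallel gripper is mounted at the origin on a cart in front of the work surface, level with it; the furniture and walls round the work are solid. World frame = base frame: x ahead of the robot, y to its left, z up, the work surface at z = 0. Lengths are in m, angles in rad, forces in N, time in s.
With the tool pointing down it reaches from about 0.325 to 0.75 m from the base axis. Payload 7.6 kg.
Tool frame: the origin (TCP) lies at the very end of the fingers, on their centre line; the grasp point (between the pads) lies 19 mm behind it; z points along the fingers, y is the line along which they close (so a half turn about z gives the same grasp; the last joint's range is limited). The gripper opens to 85 mm and grips with 20 to 120 N. Pads are 22 mm wide; open, the fingers measure 114 mm over their backs; the gripper's body (76 mm by 85 mm) begins 54 mm behind the grasp point. The pads swing forward as they close: fully open they stand 13 mm farther back than shut.
Start: joints at [-1.268, 0.052, 1.401, -0, 1.689, -0.07], TCP at [0.191, -0.489, 0.231] pointing down, gripper open.
Joint ranges: [-2.9, 2.9], [-0.91, 2.17], [0.12, 2.37], [-1.06, 4.2], [0.26, 2.73], [-2.93, 2.93]. Speed limits (rad/s): [2.57, 2.57, 3.01, 3.14, 3.14, 3.14].

INTERFACE

Orientations are given as a rotation vector (axis times angle).
In Python, from plant import env, snapshot, get_calibration gives the robot as it stands.
- The arm moves only by the tool carry_out, never from a script. Its argument "rows" is a list of rows, each an object of numbers: "tx", "ty", "tz": the shift along the tool's x, y, z each as a share of 200 mm, from -1 to 1; "ax", "ay", "az": the turn, a rotation vector about the tool's x, y, z each as a share of pi rad, from -1 to 1; "fingers": the opening, from 0 (shut) to 1 (fully open). In form: [{"tx": .., "ty": .., "tz": .., "ax": .., "ay": .., "az": .., "fingers": ..}, ...]. A call has 1 to 20 rows; each row is the pose to reach, as a shift and turn from the pose commanded when the call began, along the tool's axes at that moment, turning the shorter way round; what a row does not reach only later rows make up. A row lasts 1/8 s, in which the tool goes at most 62.5 mm and 10.7 degrees, less where a joint would pass 70% of its speed; a pose out of reach is approached as far as the arm can. A call with a number of a shift or a turn outside -1 to 1 is refused whole. A call with a gripper value outside its range is refused whole. The fingers move at their own pace and stop on an object; "squeeze" is the grip in N (left out, the last holds). Time passes only in rows, so rows that repeat a pose let the fingers close. It gives the time, the measured TCP pose, the force, the opening and the grip force at its end, in the units of the state.
- env.observe(): the state, without advancing time (a new reading comes with each control period).
- snapshot(name): name is "scene" or "top" or "wrist"; returns the picture (480x640x3 uint8, blue, green, red); there is no depth.
- get_calibration(name): a dict with "mtx" (3x3 intrinsics, pixels), "k1" (the pictures are not rectified: a ray, as slopes to the right and down, at radius r is drawn at 1 + k1 r^2 times it, then the intrinsics apply), "R" (3x3) and "t" (3): a world point X has camera coordinates R X + t; the wrist camera has in their place "hand_eye" (4x4, takes a point from camera to tool coordinates, whose origin is the TCP and whose axes are the flange's). Camera axes: x right, y down, z forward; pixel columns grow to the right and rows downward; lengths in m; the calibration is good to about 2 mm. A picture is of the moment at which its call begins: read the wrist's pose just before it. get_calibration takes no time and is no camera call.
- env.hand_in(): hands the job in; it is judged then, once.
The state is a dict: "time": time; "joints": joint angles; "dq": joint speeds; "tau": joint torques, N m; "ee_pos": TCP position; "orientation": TCP orientation; "force": force on the tool from outside, world axes, zero at the start; "torque": the same for the moment, N m; "gripper_width": opening from 0.0 (shut) to 1.0 (fully open); "finger_force": force on a finger pad.
Only numpy, scipy, OpenCV 4.12 (cv2) and the standard library are available. Lean on these libraries where they do the work, as an engineer would, in place of code of your own. Each camera call takes 0.05 s, during which the arm holds its last target. There are 200 camera calls.

TASK

The scale check is done: put the brass weight set back into its wooden block, each of the three brass weights standing upright and fully down in the round pocket of its own size, and the tweezers lying flat in the long groove. The two steel weights and the two thin steel picks belong to other kits: leave them where they lie.

Things in the scene. Friction and masses are not known exactly. Their poses are not given: they have to be found in the camera images.
- weight_block: wooden block 140 (x) x 200 (y) x 22 mm high, immovable; origin under its centre. Round pockets, 6 mm deep (floor 16 mm up, green felt), at x=+36: 49 wide at y=+62 (large), 42 at y=0 (medium), 34 at y=-56 (small). Tweezers groove along y: 24 wide, 144 long, 6 deep, centre x=-38, y=0; a finger scoop of that depth, 36 wide in y, crosses its middle from x=-6 to the front edge x=-70
- brass_large: the largest brass check weight: a round body with a small knob on top, 40 mm across and 30 mm high overall; origin at the centre of its underside, z up. Take it across its full 40 mm diameter, with the fingertips about 9 mm above its underside: the neck under the knob cannot be pinched. Set it down within 4 mm of its pocket's centre
- brass_medium: the middle-sized brass check weight: a round body with a small knob on top, 33 mm across and 24 mm high overall; origin at the centre of its underside, z up. Take it across its full 33 mm diameter, with the fingertips about 9 mm above its underside: the neck under the knob cannot be pinched. Set it down within 4 mm of its pocket's centre
- brass_small: the smallest brass check weight: a round body with a small knob on top, 25 mm across and 19 mm high overall; origin at the centre of its underside, z up. Take it across its full 25 mm diameter, with the fingertips about 9 mm above its underside: the neck under the knob cannot be pinched. Set it down within 4 mm of its pocket's centre
- tweezers: steel tweezers lying flat, two arms joined at one end, 128 mm long (x), 14 mm wide at the most (y), 9 mm high; origin at the middle on the underside, z up. Rigid: the arms do not spring. Take them across the arms at the middle, fingers closing along y; either end may point either way in the groove
- steel_big: plain silvery steel weight of the same shape as the brass ones, 36 mm across, 27 mm high; not part of the brass set, stays where it is; origin at the centre of its underside
- steel_little: plain silvery steel weight of the same shape as the brass ones, 29 mm across, 21 mm high; not part of the brass set, stays where it is; origin at the centre of its underside
- pick_long: thin dark-grey steel hand tool lying flat, 152 mm long and 9 mm thick, one pointed end, knurled middle (a single rod, unlike the two-armed tweezers); not part of the set, stays where it is; origin at its middle on the underside, x along it
- pick_short: thin dark-grey steel hand tool lying flat, 125 mm long and 9 mm thick, one pointed end, knurled middle (a single rod, unlike the two-armed tweezers); not part of the set, stays where it is; origin at its middle on the underside, x along it
Mind the look-alikes: they are no part of the job. Leave any pink look-alike of the steel_big alone.

How it is judged:
At the end, for the whole second after the job is handed in: Each brass weight upright in its own pocket (within 8 mm of centre, 3 mm of the floor, 0.12 rad of vertical); tweezers flat in the groove (10 mm across, 12 mm along, 0.17 rad, 3 mm of the floor); steel weights and picks within 30 mm of their start; all at rest (x of brass_large in the frame of weight_block between 0.028 and 0.044 m and y of brass_large in the frame of weight_block between 0.054 and 0.07 m and z of brass_large in the frame of weight_block between 0.013 and 0.019 m and angle between each of brass_large, brass_medium, brass_small, tweezers's own z axis and vertical below 0.12 rad and linear speed of each of brass_large, brass_medium, brass_small, tweezers, steel_big, steel_little, pick_long, pick_short below 0.02 m/s and x of brass_medium in the frame of weight_block between 0.028 and 0.044 m and y of brass_medium in the frame of weight_block between -0.008 and 0.008 m and z of brass_medium in the frame of weight_block between 0.013 and 0.019 m and x of brass_small in the frame of weight_block between 0.028 and 0.044 m and y of brass_small in the frame of weight_block between -0.064 and -0.048 m and z of brass_small in the frame of weight_block between 0.013 and 0.019 m and x of tweezers in the frame of weight_block between -0.048 and -0.028 m and y of tweezers in the frame of weight_block between -0.012 and 0.012 m and z of tweezers in the frame of weight_block between 0.013 and 0.019 m and angle between the x axis of tweezers and the y axis of weight_block, either way round below 0.17 rad and distance of each of steel_big, steel_little, pick_long, pick_short from where it was at the start of the episode below 0.03 m); the robot touches nothing.
It also fails if it takes over 93 s, if anything falls off the work surface, if the arm or the gripper's body presses on something with over 40 N, if the wrist force passes 120 N, or if a joint passes its speed limit or range.

## Working session

There is one attempt and no reset: what is moved stays moved. The work goes in short steps, Python scripts to look and compute and a tool call to move; the robot and the scene stay as the last step left them, time stands still between calls to the robot, and variables do not carry over. Pictures are saved under pics/ and viewed, at most 17 in all, crops included, and the job is handed in when it is done.

Besides the shell and the picture viewer there is one more tool, called after "Request:" as name(argument=value, ...) on one line, values as JSON. carry_out: Moves the arm, as the interface text tells. Shift numbers are shares of 200 mm and turn numbers shares of pi rad, none past 1 either way. Its arguments: {"type":"object","properties":{"rows":{"type":"array","items":{"type":"object","properties":{"tx":{"type":"number","minimum":-1,"maximum":1},"ty":{"type":"number","minimum":-1,"maximum":1},"tz":{"type":"number","minimum":-1,"maximum":1},"ax":{"type":"number","minimum":-1,"maximum":1},"ay":{"type":"number","minimum":-1,"maximum":1},"az":{"type":"number","minimum":-1,"maximum":1},"fingers":{"type":"number"}}}},"squeeze":{"type":"number"}},"required":["rows"]}

```bash
mkdir -p pics; ls
python3 - <<'E'
from plant import env,snapshot,get_calibration
import cv2
for n in("top","scene"):
    cv2.imwrite(f"pics/{n}0.png",snapshot(n)); c=get_calibration(n); print(n,c)
print(get_calibration("wrist")); print(env.observe())
E
```

```text
pics
top {'mtx': array([[568.72037177,   0.        , 323.29788004],
       [  0.        , 568.72037177, 235.8490632 ],
       [  0.        ,   0.        ,   1.        ]]), 'k1': -0.011232098403206957, 'R': array([[-0.02822083, -0.99933862, -0.02293263],
       [-0.99641582,  0.02995368, -0.07910932],
       [ 0.07974392,  0.02061791, -0.99660213]]), 't': array([0.06270075, 0.53091477, 1.57925861])}
scene {'mtx': array([[498.25682265,   0.        , 323.56673228],
       [  0.        , 498.25682265, 246.74565508],
       [  0.        ,   0.        ,   1.        ]]), 'k1': -0.10045202324335066, 'R': array([[-0.67615729, -0.73673251, -0.00604415],
       [-0.48603   ,  0.45220331, -0.74785493],
       [ 0.55370223, -0.50272992, -0.66383467]]), 't': array([0.39196578, 0.28881328, 0.87300632])}
{'mtx': array([[357.85433583,   0.        , 322.10225958],
       [  0.        , 357.85433583, 228.29242813],
       [  0.        ,   0.        ,   1.        ]]), 'k1': -0.04192200920573893, 'hand_eye': array([[-6.84734191e-04, -9.62027850e-01, -2.72950449e-01,
         6.91075005e-02],
       [ 9.9
[... 241 characters left out ...]
])}
{'time': 0.1, 'joints': array([-1.26829490e+00,  5.27383112e-02,  1.40160091e+00,  4.04176472e-06,
        1.68859115e+00, -7.03332289e-02]), 'dq': array([-8.82086874e-05, -4.66091225e-04, -3.31461268e-03, -1.14827067e-03,
       -1.16763365e-03, -8.93215574e-04]), 'tau': array([ 9.15210840e-04, -3.82583356e+01, -3.60985565e+01, -1.13371816e-04,
        4.74251705e-03, -3.43107772e-06]), 'ee_pos': array([ 0.19116351, -0.48868102,  0.23058646]), 'orientation': array([-3.08585685e+00, -5.82015562e-01,  2.37015450e-04]), 'force': array([-0.17283429, -0.18083356,  0.10511348]), 'torque': array([-0.00945421, -0.03552433, -0.00152729]), 'finger_force': 0.0, 'gripper_width': 1.0012253969221159}
```

View pics/top0.png

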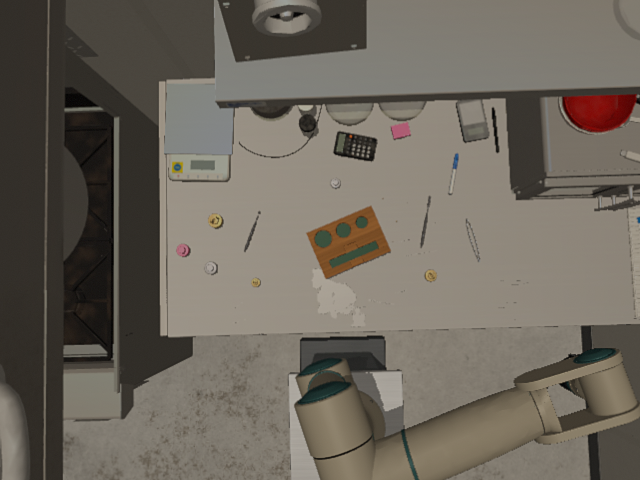

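View pics/scene0.png

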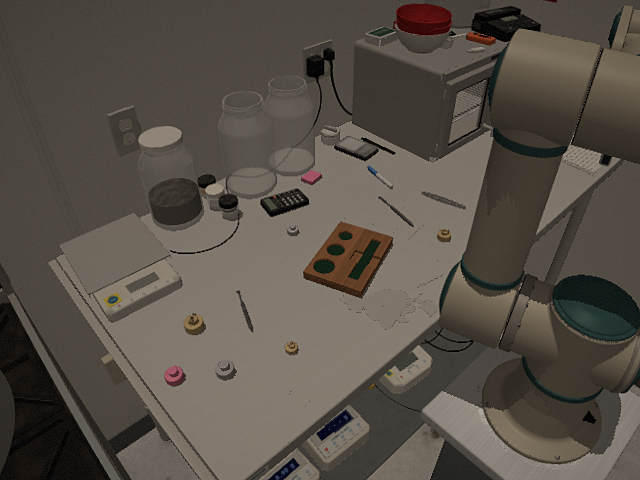

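The top view shows large brass at (215,221), small brass at (255,282), medium brass at (431,275), tweezers at (473,240) and the block at (348,243). I'll enlarge these.

```bash
cat > h.py <<'E'
import numpy as np, cv2
from plant import env,snapshot,get_calibration
from scipy.spatial.transform import Rotation as Ro
def ray(name,uv,obs=None):
    c=get_calibration(name); M=c["mtx"]
    d=np.array([(uv[0]-M[0,2])/M[0,0],(uv[1]-M[1,2])/M[1,1]]); s=d.copy()
    for _ in range(20): s=d/(1+c["k1"]*(s@s))
    r=np.array([*s,1.])
    if name!="wrist": return -c["R"].T@c["t"], c["R"].T@r
    H=c["hand_eye"]; A=Ro.from_rotvec(obs["orientation"]).as_matrix()
    return obs["ee_pos"]+A@H[:3,3], A@H[:3,:3]@r
def px(name,uv,z,obs=None):
    o,r=ray(name,uv,obs); return o+r*(z-o[2])/r[2]
def rel(p,ang,obs=None):
    """shares for a tool-down pose at p, tool y axis along world angle ang; from the current pose"""
    obs=obs or env.observe(); A=Ro.from_rotvec(obs["orientation"])
    best=None
    for a in(ang,ang+np.pi):
        y=np.array([np.cos(a),np.sin(a),0]); z=np.array([0,0,-1.]); x=np.cross(y,z)
        rv=(A.inv()*Ro.from_matrix(np.c_[x,y,z])).as_rotvec()
        if best is None or np.linalg.norm(rv)<np.linalg.norm(best): best=rv
    return np.round(A.inv().apply(np.asarray(p)-obs["ee_pos"])/.2,4),np.round(best/np.pi,4)
E
python3 - <<'E'
from h import *
im=cv2.imread("pics/top0.png")
for n,(u,v) in dict(big=(215,221),small=(255,282),med=(431,275),tw=(473,240),block=(348,243),pl=(426,221),ps=(252,231),st1=(211,268),st2=(335,183)).items(): print(n,px("top",(u,v),.01 if n!="block" else .022).round(3))
def crop(u,v,w,h,s): return cv2.resize(im[v:v+h,u:u+w],None,fx=s,fy=s,interpolation=cv2.INTER_CUBIC)
a=crop(300,200,100,80,6)
cv2.imwrite("pics/c1.png",a)
b=np.zeros((600,800,3),np.uint8); b[:480,:480]=crop(195,205,80,80,6)[:, :480]; 
b[:480,480:800]=crop(440,210,53,80,6)[:, :320][:480] if False else cv2.resize(im[210:290,425:485],(320,480),interpolation=cv2.INTER_CUBIC)
cv2.imwrite("pics/c2.png",b)
E
```

```text
big [0.585 0.355 0.01 ]
small [0.408 0.244 0.01 ]
med [ 0.414 -0.252  0.01 ]
tw [ 0.509 -0.374  0.01 ]
block [ 0.51  -0.022  0.022]
pl [ 0.567 -0.244  0.01 ]
ps [0.553 0.25  0.01 ]
st1 [0.452 0.369 0.01 ]
st2 [0.684 0.01  0.01 ]
```

View pics/c1.png

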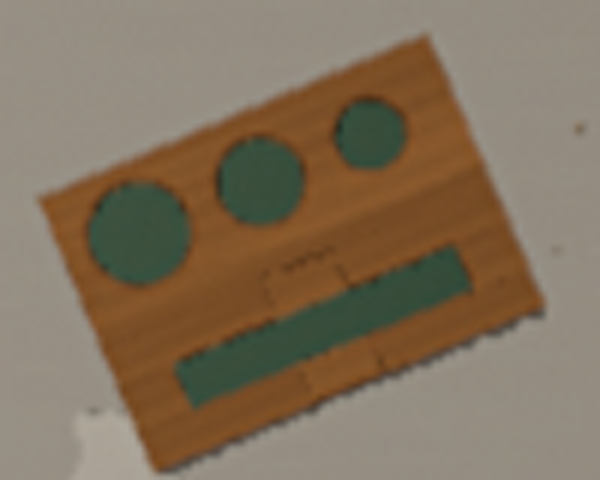

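View pics/c2.png

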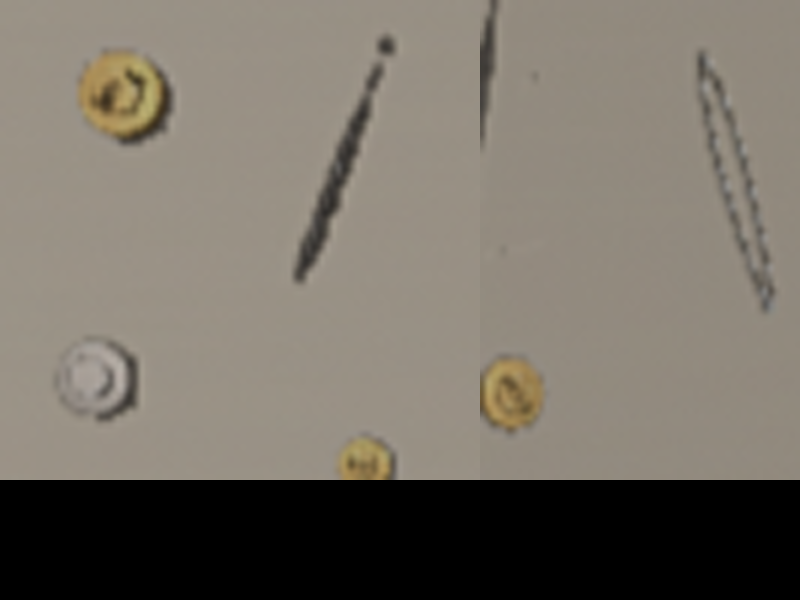

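The enlarged crops show all four block corners, the pockets and groove, and the three brass weights and tweezers lying clear of their neighbours. Next I fit the block pose and convert the targets.

Run:
```python
from h import *
from scipy.optimize import least_squares
U=lambda x,y:(300+(x+.5)/6-.5,200+(y+.5)/6-.5)
L=[((70,100),.022,(40,199)),((70,-100),.022,(429,36)),((-70,-100),.022,(545,306)),((-70,100),.022,(159,470)),
((36,62),.019,(139,233)),((36,0),.019,(261,181)),((36,-56),.019,(371,133)),((-38,0),.019,(324,327))]
P=np.array([px("top",U(*c),z)[:2] for _,z,c in L]); B=np.array([b for b,_,_ in L])/1e3
def T(p):
    c,s=np.cos(p[2]),np.sin(p[2]); return B@np.array([[c,s],[-s,c]])+p[:2]
r=least_squares(lambda p:(T(p)-P).ravel(),[.5,0,.4]); print(r.x.round(4),(1e3*r.fun).round(1)); print(T(r.x)[4:].round(4))
W=lambda x,y:(195+(x+.5)/6-.5,205+(y+.5)/6-.5)
V=lambda x,y:(425+(x-480+.5)/5.333-.5,210+(y+.5)/6-.5)
print("L",px("top",W(121,93),.012),"S",px("top",W(364,464),.008),"M",px("top",V(512,393),.01))
a,b=px("top",V(703,52),.006),px("top",V(768,310),.006); print("tw",(a+b)/2,np.linalg.norm(a-b),np.arctan2(*(a-b)[1::-1]))
A=Ro.from_rotvec(env.observe()["orientation"]).as_matrix();print(A.round(3), np.arctan2(A[1,1],A[0,1]))
```

```text
[ 0.5144 -0.0226  0.3734] [ 0.4  1.1  2.  -0.2  0.3 -1.6 -1.4  2.2 -0.2 -0.8 -0.4 -0.5 -1.  -0.2
  0.2 -0.1]
[[ 0.5253  0.0483]
 [ 0.548  -0.0095]
 [ 0.5684 -0.0616]
 [ 0.4791 -0.0365]]
L [0.58769509 0.3556896  0.012     ] S [0.40869121 0.24369641 0.008     ] M [ 0.41386311 -0.25082833  0.01      ]
tw [ 0.51023885 -0.37376936  0.006     ] 0.12599093208741488 0.22687863318471188
[[ 0.931  0.364 -0.   ]
 [ 0.364 -0.931  0.001]
 [ 0.    -0.001 -1.   ]] -1.1979611328403093
```

```bash
cat >> h.py <<'E'
def down(a):
    y=np.array([np.cos(a),np.sin(a),0]); z=np.array([0,0,-1.]); return Ro.from_matrix(np.c_[np.cross(y,z),y,z])
def plan(wps, start=None):
    """wps: (x,y,z,tool-y angle). Prints per call the shares of each waypoint; '--' starts a new call"""
    o=env.observe(); p0,A0=(o["ee_pos"],Ro.from_rotvec(o["orientation"])) if start is None else (np.array(start[:3]),down(start[3]))
    p,A=p0,A0; todo=[(np.array(w[:3]),down(w[3])) for w in wps]
    while todo:
        q,Q=todo[0]; s=A0.inv().apply(q-p0)/.2
        if abs(s).max()>1:
            if p is not p0: p0,A0=p,A; print("--"); continue
            n=int(np.ceil(abs(s).max())); dq=(A.inv()*Q).as_rotvec()
            todo.insert(0,(p+(q-p)/n,A*Ro.from_rotvec(dq/n))); continue
        d=(A.inv()*Q).magnitude(); n=int(np.ceil(max(np.linalg.norm(q-p)/.06,d/.186)))
        print("t",s.round(3),"a",((A0.inv()*Q).as_rotvec()/np.pi).round(3),"rows>=",n,"->",q.round(3))
        p,A=q,Q; todo.pop(0)
E
python3 -c "
from h import *
plan([(.510,-.374,.11,-1.344)])"
```

```text
t [0.847 0.024 0.302] a [-0.    -0.     0.023] rows>= 3 -> [ 0.351 -0.431  0.17 ]
--
t [ 0.846 -0.038  0.302] a [-0.    -0.     0.023] rows>= 3 -> [ 0.51  -0.374  0.11 ]
```

Request:
carry_out(rows=[{"tx":0.847,"ty":0.024,"tz":0.302,"az":0.023,"fingers":1},{"tx":0.847,"ty":0.024,"tz":0.302,"az":0.023,"fingers":1},{"tx":0.847,"ty":0.024,"tz":0.302,"az":0.023,"fingers":1},{"tx":0.847,"ty":0.024,"tz":0.302,"az":0.023,"fingers":1}])

```text
invalid input at $.rows[0]: expected keys tx, ty, tz, ax, ay, az, fingers
```

Request:
carry_out(rows=[{"tx":0.846,"ty":-0.038,"tz":0.302,"az":0.023,"fingers":1},{"tx":0.846,"ty":-0.038,"tz":0.302,"az":0.023,"fingers":1},{"tx":0.846,"ty":-0.038,"tz":0.302,"az":0.023,"fingers":1},{"tx":0.846,"ty":-0.038,"tz":0.302,"az":0.023,"fingers":1},{"tx":0.846,"ty":-0.038,"tz":0.302,"az":0.023,"fingers":1},{"tx":0.846,"ty":-0.038,"tz":0.302,"az":0.023,"fingers":1}])

```text
invalid input at $.rows[0]: expected keys tx, ty, tz, ax, ay, az, fingers
```

```bash
cat > w.py <<'E'
import sys,json; from h import *
o=env.observe(); im=snapshot("wrist"); n=sys.argv[1]; cv2.imwrite(f"pics/{n}.png",im)
json.dump({k:list(map(float,o[k])) for k in("ee_pos","orientation")},open(n+".json","w")); print(o["time"],o["ee_pos"],o["orientation"],o["force"].round(1),o["gripper_width"])
E
python3 w.py w1
```

```text
0.1 [ 0.19116351 -0.48868102  0.23058646] [-3.08585685e+00 -5.82015562e-01  2.37015450e-04] [-0.2 -0.2  0.1] 1.0012253969221159
```

View pics/w1.png

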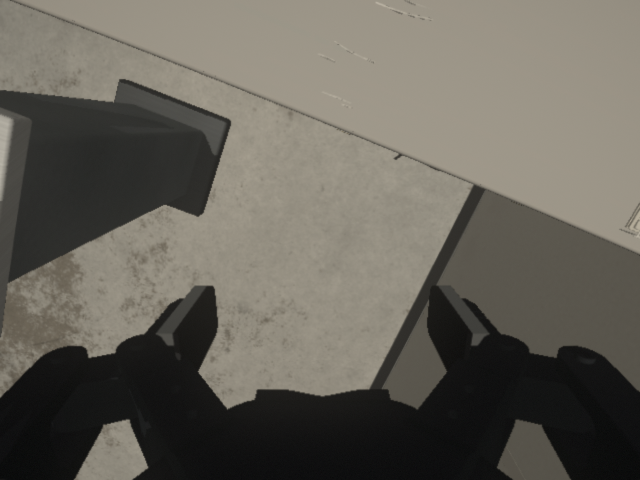

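The rows need every key, so the arm hasn't moved. This picture is still the start pose, with the open fingers at the bottom and floor and table behind. I'll resend with all keys.

Request:
carry_out(rows=[{"tx":0.847,"ty":0.024,"tz":0.302,"ax":0,"ay":0,"az":0.023,"fingers":1},{"tx":0.847,"ty":0.024,"tz":0.302,"ax":0,"ay":0,"az":0.023,"fingers":1},{"tx":0.847,"ty":0.024,"tz":0.302,"ax":0,"ay":0,"az":0.023,"fingers":1},{"tx":0.847,"ty":0.024,"tz":0.302,"ax":0,"ay":0,"az":0.023,"fingers":1}])

```text
time: 0.65
ee_pos: [0.3529, -0.4293, 0.1684]
orientation: [-3.101, -0.477, 0.002]
force: [0.6, 0.1, -0.1]
gripper_width: 1.001
finger_force: 0.0
```

Request:
carry_out(rows=[{"tx":0.846,"ty":-0.038,"tz":0.302,"ax":0,"ay":0,"az":0.023,"fingers":1},{"tx":0.846,"ty":-0.038,"tz":0.302,"ax":0,"ay":0,"az":0.023,"fingers":1},{"tx":0.846,"ty":-0.038,"tz":0.302,"ax":0,"ay":0,"az":0.023,"fingers":1},{"tx":0.846,"ty":-0.038,"tz":0.302,"ax":0,"ay":0,"az":0.023,"fingers":1},{"tx":0.846,"ty":-0.038,"tz":0.302,"ax":0,"ay":0,"az":0.023,"fingers":1},{"tx":0.846,"ty":-0.038,"tz":0.302,"ax":0,"ay":0,"az":0.023,"fingers":1}])

```text
time: 1.4
ee_pos: [0.5093, -0.3757, 0.1117]
orientation: [3.12, 0.355, 0.002]
force: [-0.9, -0.6, -0.0]
gripper_width: 1.0
finger_force: 0.0
```

```bash
python3 w.py w2
```

```text
1.4 [ 0.50925291 -0.3756563   0.11171538] [3.12002724e+00 3.54728308e-01 1.53261036e-03] [-0.9 -0.6 -0. ] 0.9998244020364347
```

View pics/w2.png

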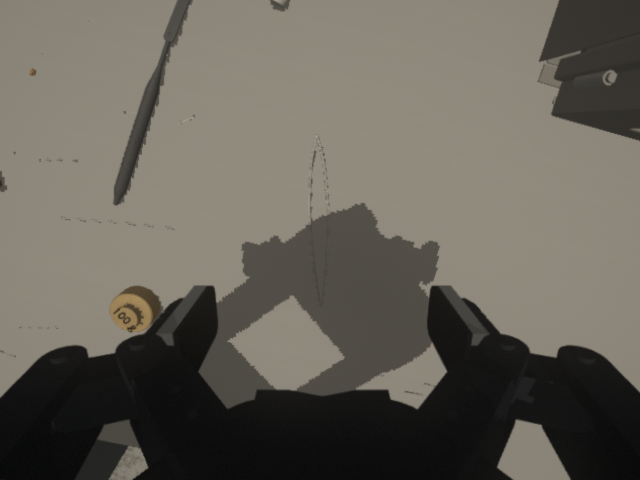

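Wrist view: the tweezers run nearly along the image column, with ends at (317,135) and (321,305). The medium brass ("100 g") is at about (133,311), with pick_long at upper left.

Run:
```python
from h import *; import json
o={k:np.array(v) for k,v in json.load(open("w2.json")).items()}
a,b=px("wrist",(317.5,135),.005,o),px("wrist",(321,306),.005,o);m=(a+b)/2
print(m,np.linalg.norm(a-b),np.arctan2(*(a-b)[1::-1]))
print("med",px("wrist",(133,311),.015,o))
x,y=(m[0]+.5102)/2,(m[1]-.3738)/2
plan([(x,y,.11,-1.344),(x,y,.003,-1.344)])
```

```text
[ 0.50883137 -0.3737694   0.005     ] 0.12801949744494012 0.24338150352150797
med [ 0.41535916 -0.25079288  0.015     ]
t [ 0.003 -0.008  0.008] a [ 0. -0. -0.] rows>= 1 -> [ 0.51  -0.374  0.11 ]
t [ 0.003 -0.009  0.543] a [ 0. -0. -0.] rows>= 2 -> [ 0.51  -0.374  0.003]
```

Request:
carry_out(rows=[{"tx":0,"ty":0,"tz":0.3,"ax":0,"ay":0,"az":0,"fingers":0.6},{"tx":0,"ty":0,"tz":0.46,"ax":0,"ay":0,"az":0,"fingers":0.5},{"tx":0,"ty":0,"tz":0.52,"ax":0,"ay":0,"az":0,"fingers":0.5},{"tx":0,"ty":0,"tz":0.535,"ax":0,"ay":0,"az":0,"fingers":0.5},{"tx":0,"ty":0,"tz":0.535,"ax":0,"ay":0,"az":0,"fingers":0.4},{"tx":0,"ty":0,"tz":0.535,"ax":0,"ay":0,"az":0,"fingers":0},{"tx":0,"ty":0,"tz":0.535,"ax":0,"ay":0,"az":0,"fingers":0},{"tx":0,"ty":0,"tz":0.535,"ax":0,"ay":0,"az":0,"fingers":0},{"tx":0,"ty":0,"tz":0.535,"ax":0,"ay":0,"az":0,"fingers":0},{"tx":0,"ty":0,"tz":0.535,"ax":0,"ay":0,"az":0,"fingers":0},{"tx":0,"ty":0,"tz":0.535,"ax":0,"ay":0,"az":0,"fingers":0},{"tx":0,"ty":0,"tz":0.535,"ax":0,"ay":0,"az":0,"fingers":0}], squeeze=50)

```text
time: 2.95
ee_pos: [0.5109, -0.3751, 0.0053]
orientation: [3.119, 0.358, 0.003]
force: [-1.0, -0.1, 6.4]
gripper_width: 0.135
finger_force: 49.2
```

Run:
```python
from h import *
print(env.observe()["ee_pos"])
g=(.4791,-.0365)
plan([(.51,-.374,.10,-1.344),(*g,.10,.373)],start=(.51,-.374,.003,-1.344))
```

```text
[ 0.51092873 -0.37512461  0.0053379 ]
t [ 0.     0.    -0.485] a [0. 0. 0.] rows>= 2 -> [ 0.51  -0.374  0.1  ]
--
t [ 0.114 -0.84   0.   ] a [ 0.     0.    -0.273] rows>= 5 -> [ 0.495 -0.205  0.1  ]
--
t [ 0.71  -0.462  0.   ] a [ 0.     0.    -0.273] rows>= 5 -> [ 0.479 -0.036  0.1  ]
```

Request:
carry_out(rows=[{"tx":0,"ty":0,"tz":-0.2,"ax":0,"ay":0,"az":0,"fingers":0},{"tx":0,"ty":0,"tz":-0.485,"ax":0,"ay":0,"az":0,"fingers":0},{"tx":0,"ty":0,"tz":-0.485,"ax":0,"ay":0,"az":0,"fingers":0},{"tx":0,"ty":0,"tz":-0.485,"ax":0,"ay":0,"az":0,"fingers":0},{"tx":0,"ty":0,"tz":-0.485,"ax":0,"ay":0,"az":0,"fingers":0}])

```text
time: 3.58
ee_pos: [0.5094, -0.3737, 0.0984]
orientation: [-3.119, -0.358, 0.004]
force: [0.6, 0.3, -1.1]
gripper_width: 0.135
finger_force: 48.9
```

Request:
carry_out(rows=[{"tx":0.114,"ty":-0.84,"tz":0,"ax":0,"ay":0,"az":-0.273,"fingers":0},{"tx":0.114,"ty":-0.84,"tz":0,"ax":0,"ay":0,"az":-0.273,"fingers":0},{"tx":0.114,"ty":-0.84,"tz":0,"ax":0,"ay":0,"az":-0.273,"fingers":0},{"tx":0.114,"ty":-0.84,"tz":0,"ax":0,"ay":0,"az":-0.273,"fingers":0},{"tx":0.114,"ty":-0.84,"tz":0,"ax":0,"ay":0,"az":-0.273,"fingers":0},{"tx":0.114,"ty":-0.84,"tz":0,"ax":0,"ay":0,"az":-0.273,"fingers":0}])

```text
time: 4.32
ee_pos: [0.4938, -0.2052, 0.0993]
orientation: [-2.689, -1.621, 0.002]
force: [0.4, 0.1, 0.4]
gripper_width: 0.14
finger_force: 49.0
```

Request:
carry_out(rows=[{"tx":0.71,"ty":-0.462,"tz":0,"ax":0,"ay":0,"az":-0.273,"fingers":0},{"tx":0.71,"ty":-0.462,"tz":0,"ax":0,"ay":0,"az":-0.273,"fingers":0},{"tx":0.71,"ty":-0.462,"tz":0,"ax":0,"ay":0,"az":-0.273,"fingers":0},{"tx":0.71,"ty":-0.462,"tz":0,"ax":0,"ay":0,"az":-0.273,"fingers":0},{"tx":0.71,"ty":-0.462,"tz":0,"ax":0,"ay":0,"az":-0.273,"fingers":0},{"tx":0.71,"ty":-0.462,"tz":0,"ax":0,"ay":0,"az":-0.273,"fingers":0},{"tx":0.71,"ty":-0.462,"tz":0,"ax":0,"ay":0,"az":-0.273,"fingers":0},{"tx":0.71,"ty":-0.462,"tz":0,"ax":0,"ay":0,"az":-0.273,"fingers":0},{"tx":0.71,"ty":-0.462,"tz":0,"ax":0,"ay":0,"az":-0.273,"fingers":0}])

```text
time: 5.45
ee_pos: [0.4787, -0.037, 0.1004]
orientation: [-1.773, -2.594, 0.0]
force: [-1.3, 0.9, -1.1]
gripper_width: 0.139
finger_force: 49.0
```

```bash
python3 w.py w3
```

```text
5.45 [ 0.47872156 -0.03696185  0.10043165] [-1.77259225e+00 -2.59368182e+00  1.57438543e-04] [-1.3  0.9 -1.1] 0.13872527657097383
```

View pics/w3.png

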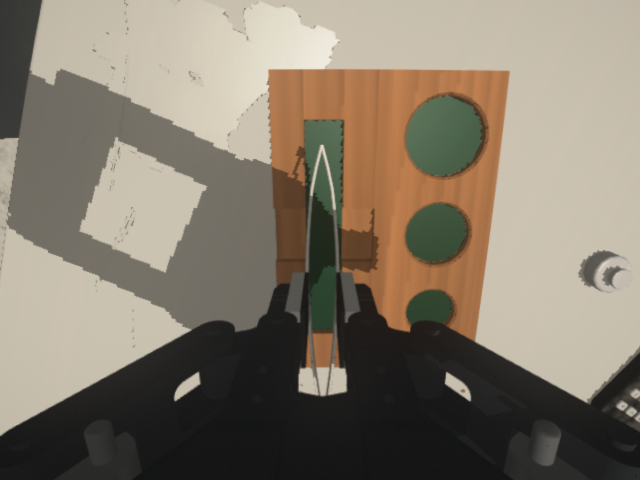

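Wrist view: the tweezers are held straight, with ends at (322,146) and (322,395). Below are the block's far edge corners at (268,70) and (509,71), the pockets at (446,136), (437,233) and (430,311), and the groove end at (305..343,121).

Run:
```python
from h import *; import json
from scipy.optimize import least_squares
o={k:np.array(v) for k,v in json.load(open("w3.json")).items()}
L=[((70,100),.022,(509,71)),((-70,100),.022,(268,70)),((36,62),.019,(446,136)),((36,0),.019,(437,233)),((-50,72),.022,(305,121)),((-26,72),.022,(343,121))]
P=np.array([px("wrist",c,z,o)[:2] for _,z,c in L]); B=np.array([b for b,_,_ in L])/1e3
def T(p,B=B):
    c,s=np.cos(p[2]),np.sin(p[2]); return B@np.array([[c,s],[-s,c]])+p[:2]
r=least_squares(lambda p:(T(p)-P).ravel(),[.5,0,.4]); print(r.x.round(4),(1e3*r.fun).round(1)); 
print(T(r.x,np.array([(36,62),(36,0),(36,-56),(-38,0)])/1e3).round(4))
for z in(.095,.1):
    a,b=px("wrist",(322,146),z,o),px("wrist",(322,395),z,o);m=(a+b)/2
    print(m,np.linalg.norm(a-b),np.arctan2(*(a-b)[1::-1])-np.pi/2, a,b)
```

```text
[ 0.515  -0.0212  0.3797] [-0.   0.6  0.1 -0.3 -0.3 -0.6  0.6 -0.5 -0.8  0.   0.5  0.7]
[[ 0.5255  0.0498]
 [ 0.5485 -0.0078]
 [ 0.5692 -0.0598]
 [ 0.4797 -0.0352]]
[ 0.47804964 -0.03592096  0.095     ] 0.12137009507246316 0.37099676860628006 [0.45604861 0.02063547 0.095     ] [ 0.50005068 -0.09247739  0.095     ]
[ 0.47721507 -0.03377751  0.1       ] 0.11726986190783935 0.37099676860627984 [0.45595729 0.02086828 0.1       ] [ 0.49847284 -0.0884233   0.1       ]
```

Run:
```python
from h import *
g=(.4795,-.0356)
plan([(*g,.1,.3766),(*g,.021,.3766)],start=(.4791,-.0365,.1,.373))
```

```text
t [0.003 0.004 0.   ] a [ 0.     0.    -0.001] rows>= 1 -> [ 0.48  -0.036  0.1  ]
t [0.003 0.004 0.395] a [ 0.     0.    -0.001] rows>= 2 -> [ 0.48  -0.036  0.021]
```

Request:
carry_out(rows=[{"tx":0.003,"ty":0.004,"tz":0.15,"ax":0,"ay":0,"az":-0.001,"fingers":0},{"tx":0.003,"ty":0.004,"tz":0.28,"ax":0,"ay":0,"az":-0.001,"fingers":0},{"tx":0.003,"ty":0.004,"tz":0.33,"ax":0,"ay":0,"az":-0.001,"fingers":0},{"tx":0.003,"ty":0.004,"tz":0.36,"ax":0,"ay":0,"az":-0.001,"fingers":0},{"tx":0.003,"ty":0.004,"tz":0.38,"ax":0,"ay":0,"az":-0.001,"fingers":0},{"tx":0.003,"ty":0.004,"tz":0.39,"ax":0,"ay":0,"az":-0.001,"fingers":0},{"tx":0.003,"ty":0.004,"tz":0.39,"ax":0,"ay":0,"az":-0.001,"fingers":0}])

```text
time: 6.38
ee_pos: [0.4795, -0.0361, 0.0228]
orientation: [1.767, 2.597, 0.0]
force: [0.3, -1.1, -0.3]
gripper_width: 0.131
finger_force: 49.0
```

Request:
carry_out(rows=[{"tx":0,"ty":0,"tz":0.005,"ax":0,"ay":0,"az":0,"fingers":0},{"tx":0,"ty":0,"tz":0.01,"ax":0,"ay":0,"az":0,"fingers":0},{"tx":0,"ty":0,"tz":0.01,"ax":0,"ay":0,"az":0,"fingers":0},{"tx":0,"ty":0,"tz":0.01,"ax":0,"ay":0,"az":0,"fingers":0}])

```text
time: 6.88
ee_pos: [0.4795, -0.0361, 0.0213]
orientation: [1.767, 2.597, 0.0]
force: [-3.0, 0.4, 4.7]
gripper_width: 0.137
finger_force: 49.8
```

Request:
carry_out(rows=[{"tx":0,"ty":0,"tz":0,"ax":0,"ay":0,"az":0,"fingers":0.3},{"tx":0,"ty":0,"tz":0,"ax":0,"ay":0,"az":0,"fingers":0.3},{"tx":0,"ty":0,"tz":0,"ax":0,"ay":0,"az":0,"fingers":0.3},{"tx":0,"ty":0,"tz":-0.05,"ax":0,"ay":0,"az":0,"fingers":0.3},{"tx":0,"ty":0,"tz":-0.2,"ax":0,"ay":0,"az":0,"fingers":0.4},{"tx":0,"ty":0,"tz":-0.4,"ax":0,"ay":0,"az":0,"fingers":1},{"tx":0,"ty":0,"tz":-0.4,"ax":0,"ay":0,"az":0,"fingers":1},{"tx":0,"ty":0,"tz":-0.4,"ax":0,"ay":0,"az":0,"fingers":1}])

```text
time: 7.88
ee_pos: [0.4791, -0.036, 0.1004]
orientation: [1.767, 2.597, -0.0]
force: [-0.2, 0.3, -0.7]
gripper_width: 0.997
finger_force: 0.0
```

```bash
python3 w.py w4; python3 -c "
from h import *
a=.3766
plan([(.4145,-.2508,.102,-.4)],start=(.4795,-.0356,.102,a))"
```

```text
7.875 [ 0.47911529 -0.03600725  0.10041249] [ 1.76714116e+00  2.59742959e+00 -1.26761163e-04] [-0.2  0.3 -0.7] 0.9972749190613631
t [-0.881 -0.698  0.   ] a [0.    0.    0.247] rows>= 5 -> [ 0.414 -0.251  0.102]
```

View pics/w4.png

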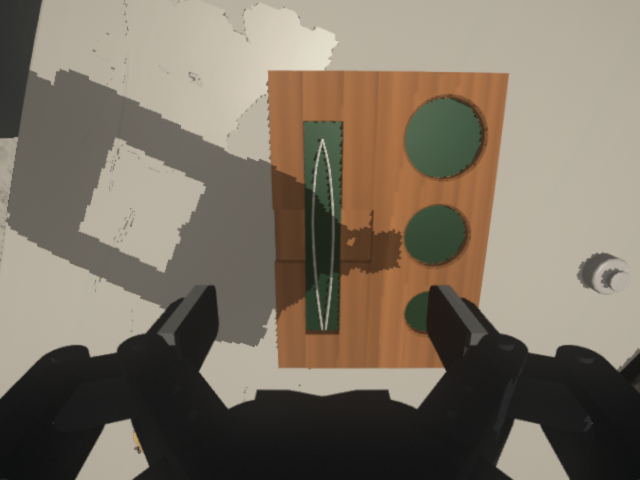

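Wrist view: the tweezers lie in the groove, with ends at (322,139) and (323,330). I'll check their offset along the groove numerically.

Run:
```python
from h import *; import json
o={k:np.array(v) for k,v in json.load(open("w4.json")).items()}
p=np.array([.515,-.0215]);a=.378;R=np.array([[np.cos(a),-np.sin(a)],[np.sin(a),np.cos(a)]])
for uv in((322,139),(323,330)): print([(R.T@(px("wrist",uv,z,o)[:2]-p)).round(4) for z in(.018,.021,.024)])
```

```text
[array([-0.0388,  0.062 ]), array([-0.0388,  0.0621]), array([-0.0388,  0.0622])]
[array([-0.0384, -0.0702]), array([-0.0384, -0.0684]), array([-0.0384, -0.0665])]
```

Request:
carry_out(rows=[{"tx":-0.881,"ty":-0.698,"tz":0,"ax":0,"ay":0,"az":0.247,"fingers":1},{"tx":-0.881,"ty":-0.698,"tz":0,"ax":0,"ay":0,"az":0.247,"fingers":1},{"tx":-0.881,"ty":-0.698,"tz":0,"ax":0,"ay":0,"az":0.247,"fingers":1},{"tx":-0.881,"ty":-0.698,"tz":0,"ax":0,"ay":0,"az":0.247,"fingers":1},{"tx":-0.881,"ty":-0.698,"tz":0,"ax":0,"ay":0,"az":0.247,"fingers":1},{"tx":-0.881,"ty":-0.698,"tz":0,"ax":0,"ay":0,"az":0.247,"fingers":1},{"tx":-0.881,"ty":-0.698,"tz":0,"ax":0,"ay":0,"az":0.247,"fingers":1},{"tx":-0.881,"ty":-0.698,"tz":0,"ax":0,"ay":0,"az":0.247,"fingers":1},{"tx":-0.881,"ty":-0.698,"tz":0,"ax":0,"ay":0,"az":0.247,"fingers":1}])

```text
time: 9.05
ee_pos: [0.4143, -0.2507, 0.1006]
orientation: [2.617, 1.737, 0.0]
force: [-0.4, -0.1, -0.5]
gripper_width: 0.999
finger_force: 0.0
```

```bash
python3 w.py w5
```

```text
9.05 [ 0.41433657 -0.25071039  0.100553  ] [2.61725404e+00 1.73740156e+00 8.67176088e-06] [-0.4 -0.1 -0.5] 0.9994949589860906
```

View pics/w5.png

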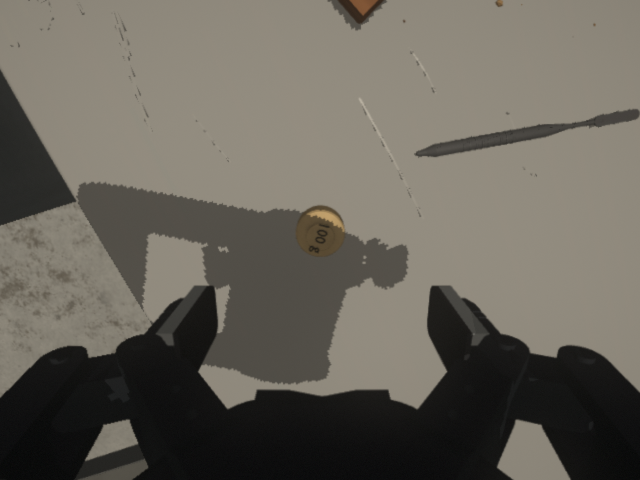

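The medium brass is at (320,231), about 49 px across and centred between the fingers. pick_long is well clear.

Run:
```python
from h import *; import json
o={k:np.array(v) for k,v in json.load(open("w5.json")).items()}
for z in(.008,.016): print(px("wrist",(320,231.5),z,o))
m=px("wrist",(320,231.5),.012,o)
s=(.4145,-.2508,.102,-.4)
plan([(m[0],m[1],.007,-.4)],start=s)
t=(.5484,-.0083)
plan([(m[0],m[1],.1,-.4),(*t,.1,.3766)],start=(m[0],m[1],.007,-.4))
plan([(*t,.024,.3766)],start=(*t,.1,.3766))
```

```text
[ 0.4129336  -0.24990216  0.008     ]
[ 0.41389    -0.24775895  0.016     ]
t [ 0.007 -0.009  0.475] a [0. 0. 0.] rows>= 2 -> [ 0.413 -0.249  0.007]
t [ 0.     0.    -0.465] a [0. 0. 0.] rows>= 2 -> [ 0.413 -0.249  0.1  ]
--
t [0.685 0.077 0.   ] a [ 0.     0.    -0.124] rows>= 3 -> [ 0.481 -0.129  0.1  ]
--
t [0.605 0.33  0.   ] a [ 0.     0.    -0.124] rows>= 3 -> [ 0.548 -0.008  0.1  ]
t [0.   0.   0.38] a [0. 0. 0.] rows>= 2 -> [ 0.548 -0.008  0.024]
```

Request:
carry_out(rows=[{"tx":0.004,"ty":-0.005,"tz":0.25,"ax":0,"ay":0,"az":0,"fingers":0.8},{"tx":0.004,"ty":-0.005,"tz":0.42,"ax":0,"ay":0,"az":0,"fingers":0.7},{"tx":0.004,"ty":-0.005,"tz":0.475,"ax":0,"ay":0,"az":0,"fingers":0.7},{"tx":0.004,"ty":-0.005,"tz":0.475,"ax":0,"ay":0,"az":0,"fingers":0.7},{"tx":0.004,"ty":-0.005,"tz":0.475,"ax":0,"ay":0,"az":0,"fingers":0.5},{"tx":0.004,"ty":-0.005,"tz":0.475,"ax":0,"ay":0,"az":0,"fingers":0.2},{"tx":0.004,"ty":-0.005,"tz":0.475,"ax":0,"ay":0,"az":0,"fingers":0},{"tx":0.004,"ty":-0.005,"tz":0.475,"ax":0,"ay":0,"az":0,"fingers":0},{"tx":0.004,"ty":-0.005,"tz":0.475,"ax":0,"ay":0,"az":0,"fingers":0},{"tx":0.004,"ty":-0.005,"tz":0.475,"ax":0,"ay":0,"az":0,"fingers":0}], squeeze=50)

```text
time: 10.35
ee_pos: [0.4145, -0.2508, 0.0074]
orientation: [2.616, 1.734, 0.002]
force: [-0.9, 1.0, 6.3]
gripper_width: 0.366
finger_force: 49.4
```

Request:
carry_out(rows=[{"tx":0,"ty":0,"tz":-0.2,"ax":0,"ay":0,"az":0,"fingers":0},{"tx":0,"ty":0,"tz":-0.465,"ax":0,"ay":0,"az":0,"fingers":0},{"tx":0,"ty":0,"tz":-0.465,"ax":0,"ay":0,"az":0,"fingers":0}])

```text
time: 10.72
ee_pos: [0.4159, -0.2518, 0.1039]
orientation: [2.61, 1.73, 0.006]
force: [0.8, 0.0, -0.6]
gripper_width: 0.367
finger_force: 49.8
```

Request:
carry_out(rows=[{"tx":0.685,"ty":0.077,"tz":0,"ax":0,"ay":0,"az":-0.124,"fingers":0},{"tx":0.685,"ty":0.077,"tz":0,"ax":0,"ay":0,"az":-0.124,"fingers":0},{"tx":0.685,"ty":0.077,"tz":0,"ax":0,"ay":0,"az":-0.124,"fingers":0},{"tx":0.685,"ty":0.077,"tz":0,"ax":0,"ay":0,"az":-0.124,"fingers":0},{"tx":0.685,"ty":0.077,"tz":0,"ax":0,"ay":0,"az":-0.124,"fingers":0}])

```text
time: 11.35
ee_pos: [0.4805, -0.1309, 0.0982]
orientation: [-2.235, -2.207, 0.001]
force: [-0.1, 0.2, 0.0]
gripper_width: 0.362
finger_force: 49.8
```

Request:
carry_out(rows=[{"tx":0.605,"ty":0.33,"tz":0,"ax":0,"ay":0,"az":-0.124,"fingers":0},{"tx":0.605,"ty":0.33,"tz":0,"ax":0,"ay":0,"az":-0.124,"fingers":0},{"tx":0.605,"ty":0.33,"tz":0,"ax":0,"ay":0,"az":-0.124,"fingers":0},{"tx":0.605,"ty":0.33,"tz":0,"ax":0,"ay":0,"az":-0.124,"fingers":0},{"tx":0.605,"ty":0.33,"tz":0,"ax":0,"ay":0,"az":-0.124,"fingers":0},{"tx":0.605,"ty":0.33,"tz":0,"ax":0,"ay":0,"az":-0.124,"fingers":0}])

```text
time: 12.1
ee_pos: [0.5479, -0.011, 0.0985]
orientation: [1.766, 2.598, -0.0]
force: [-0.7, -0.3, -1.3]
gripper_width: 0.366
finger_force: 50.0
```

```bash
python3 w.py w6; python3 -c "
from h import *
plan([(.5484,-.0083,.026,.3766)])"
```

```text
12.1 [ 0.54790855 -0.01099002  0.0985378 ] [ 1.76647106e+00  2.59779093e+00 -4.53837579e-04] [-0.7 -0.3 -1.3] 0.3664929585577162
t [0.011 0.006 0.363] a [0. 0. 0.] rows>= 2 -> [ 0.548 -0.008  0.026]
```

View pics/w6.png

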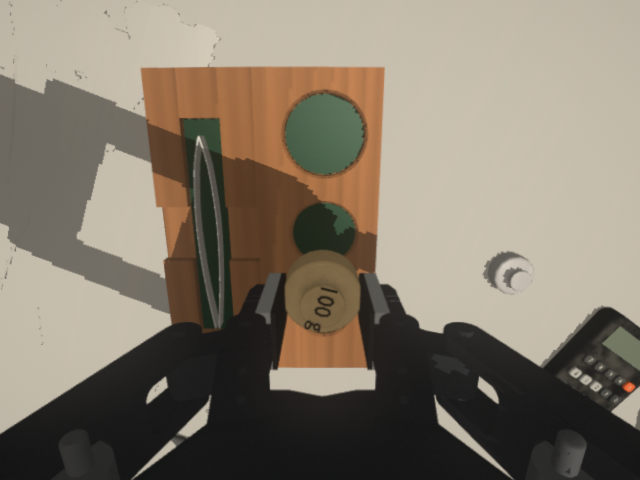

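The medium weight is held upright, with its knob centre near (322,302). It sits about 2 mm toward tool +x, so I'll offset slightly and lower it in.

Request:
carry_out(rows=[{"tx":-0.008,"ty":0,"tz":0.15,"ax":0,"ay":0,"az":0,"fingers":0},{"tx":-0.008,"ty":0,"tz":0.26,"ax":0,"ay":0,"az":0,"fingers":0},{"tx":-0.008,"ty":0,"tz":0.32,"ax":0,"ay":0,"az":0,"fingers":0},{"tx":-0.008,"ty":0,"tz":0.35,"ax":0,"ay":0,"az":0,"fingers":0},{"tx":-0.008,"ty":0,"tz":0.37,"ax":0,"ay":0,"az":0,"fingers":0},{"tx":-0.008,"ty":0,"tz":0.377,"ax":0,"ay":0,"az":0,"fingers":0},{"tx":-0.008,"ty":0,"tz":0.38,"ax":0,"ay":0,"az":0,"fingers":0},{"tx":-0.008,"ty":0,"tz":0.382,"ax":0,"ay":0,"az":0,"fingers":0},{"tx":-0.008,"ty":0,"tz":0.382,"ax":0,"ay":0,"az":0,"fingers":0}])

```text
time: 13.28
ee_pos: [0.5493, -0.0111, 0.0234]
orientation: [1.762, 2.599, 0.001]
force: [-3.2, -0.1, 6.0]
gripper_width: 0.362
finger_force: 50.7
```

Request:
carry_out(rows=[{"tx":0,"ty":0,"tz":0,"ax":0,"ay":0,"az":0,"fingers":0.55},{"tx":0,"ty":0,"tz":0,"ax":0,"ay":0,"az":0,"fingers":0.6},{"tx":0,"ty":0,"tz":0,"ax":0,"ay":0,"az":0,"fingers":0.6},{"tx":0,"ty":0,"tz":-0.1,"ax":0,"ay":0,"az":0,"fingers":0.6},{"tx":0,"ty":0,"tz":-0.3,"ax":0,"ay":0,"az":0,"fingers":0.8},{"tx":0,"ty":0,"tz":-0.4,"ax":0,"ay":0,"az":0,"fingers":1},{"tx":0,"ty":0,"tz":-0.4,"ax":0,"ay":0,"az":0,"fingers":1},{"tx":0,"ty":0,"tz":-0.4,"ax":0,"ay":0,"az":0,"fingers":1}])

```text
time: 14.28
ee_pos: [0.5483, -0.011, 0.1007]
orientation: [-1.762, -2.599, 0.002]
force: [-0.2, -0.1, -0.5]
gripper_width: 1.002
finger_force: 0.0
```

```bash
python3 w.py w7; python3 -c "
from h import *
plan([(.4087,.2437,.1,.6)],start=(.549,-.0098,.1036,.3766))"
```

```text
14.275 [ 0.54826997 -0.01100678  0.10070198] [-1.76218563e+00 -2.59885834e+00  1.58684461e-03] [-0.2 -0.1 -0.5] 1.0021360618504154
t [ 0.718 -0.093  0.009] a [ 0.     0.    -0.036] rows>= 3 -> [0.479 0.117 0.102]
--
t [ 0.724 -0.012  0.009] a [ 0.     0.    -0.036] rows>= 3 -> [0.409 0.244 0.1  ]
```

Request:
carry_out(rows=[{"tx":0.718,"ty":-0.093,"tz":0.009,"ax":0,"ay":0,"az":-0.036,"fingers":1},{"tx":0.718,"ty":-0.093,"tz":0.009,"ax":0,"ay":0,"az":-0.036,"fingers":1},{"tx":0.718,"ty":-0.093,"tz":0.009,"ax":0,"ay":0,"az":-0.036,"fingers":1},{"tx":0.718,"ty":-0.093,"tz":0.009,"ax":0,"ay":0,"az":-0.036,"fingers":1},{"tx":0.718,"ty":-0.093,"tz":0.009,"ax":0,"ay":0,"az":-0.036,"fingers":1}])

```text
time: 14.95
ee_pos: [0.4789, 0.1145, 0.1]
orientation: [1.615, 2.695, -0.001]
force: [0.2, 0.1, 0.1]
gripper_width: 1.002
finger_force: 0.0
```

Request:
carry_out(rows=[{"tx":0.724,"ty":-0.012,"tz":0.009,"ax":0,"ay":0,"az":-0.036,"fingers":1},{"tx":0.724,"ty":-0.012,"tz":0.009,"ax":0,"ay":0,"az":-0.036,"fingers":1},{"tx":0.724,"ty":-0.012,"tz":0.009,"ax":0,"ay":0,"az":-0.036,"fingers":1},{"tx":0.724,"ty":-0.012,"tz":0.009,"ax":0,"ay":0,"az":-0.036,"fingers":1},{"tx":0.724,"ty":-0.012,"tz":0.009,"ax":0,"ay":0,"az":-0.036,"fingers":1},{"tx":0.724,"ty":-0.012,"tz":0.009,"ax":0,"ay":0,"az":-0.036,"fingers":1},{"tx":0.724,"ty":-0.012,"tz":0.009,"ax":0,"ay":0,"az":-0.036,"fingers":1}])

```text
time: 15.82
ee_pos: [0.4084, 0.2412, 0.0984]
orientation: [1.46, 2.782, -0.0]
force: [-0.6, 0.0, 0.4]
gripper_width: 1.001
finger_force: 0.0
```

```bash
python3 w.py w8
python3 - <<'E'
import cv2,numpy as np
a=cv2.imread("pics/w7.png")[50:350,100:500]; b=cv2.imread("pics/w8.png")[80:380,120:520]
cv2.imwrite("pics/m78.png",np.hstack([a,b]))
E
```

```text
15.825 [0.40837935 0.24124925 0.09841953] [ 1.46027048e+00  2.78152266e+00 -3.34261421e-04] [-0.6  0.   0.4] 1.0007504776557528
```

View pics/m78.png

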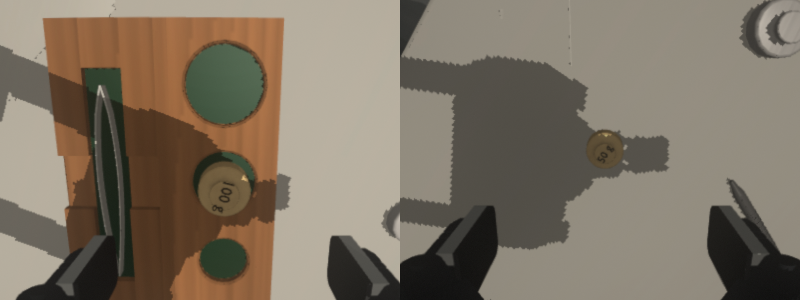

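Left: the medium stands in its pocket, with body top at (324,240). Right: the small brass is at (325,230), with pick_short's tip at about (450,260).

Run:
```python
from h import *; import json
ld=lambda n:{k:np.array(v) for k,v in json.load(open(n+".json")).items()}
o=ld("w7");p=np.array([.515,-.0215]);a=.378;R=np.array([[np.cos(a),-np.sin(a)],[np.sin(a),np.cos(a)]])
for z in(.03,.034): print("med in block",R.T@(px("wrist",(324,239.5),z,o)[:2]-p))
o=ld("w8"); print([px("wrist",(325,229.5),z,o).round(4) for z in(.008,.014)],"pick",px("wrist",(450,260),.005,o))
m=px("wrist",(325,229.5),.01,o)[:2]; m=(m+[.4087,.2437])/2; print(m)
plan([(*m,.0075,.6)],start=(.4087,.2437,.1,.6))
t=(.569,-.0604)
plan([(*t,.1,.3766)],start=(*m,.1,.6))
```

```text
med in block [ 0.03570722 -0.00094698]
med in block [0.03568894 0.00032173]
[array([0.4085, 0.2442, 0.008 ]), array([0.4075, 0.2456, 0.014 ])] pick [0.49468363 0.27521538 0.005     ]
[0.40845019 0.24418618]
t [0.003 0.    0.462] a [0. 0. 0.] rows>= 2 -> [0.408 0.244 0.008]
t [-0.855 -0.099  0.   ] a [0.    0.    0.036] rows>= 3 -> [0.489 0.092 0.1  ]
--
t [-0.861 -0.003  0.   ] a [0.    0.    0.036] rows>= 3 -> [ 0.569 -0.06   0.1  ]
```

Request:
carry_out(rows=[{"tx":0.003,"ty":0,"tz":0.25,"ax":0,"ay":0,"az":0,"fingers":0.7},{"tx":0.003,"ty":0,"tz":0.42,"ax":0,"ay":0,"az":0,"fingers":0.6},{"tx":0.003,"ty":0,"tz":0.462,"ax":0,"ay":0,"az":0,"fingers":0.6},{"tx":0.003,"ty":0,"tz":0.462,"ax":0,"ay":0,"az":0,"fingers":0.6},{"tx":0.003,"ty":0,"tz":0.462,"ax":0,"ay":0,"az":0,"fingers":0.5},{"tx":0.003,"ty":0,"tz":0.462,"ax":0,"ay":0,"az":0,"fingers":0.1},{"tx":0.003,"ty":0,"tz":0.462,"ax":0,"ay":0,"az":0,"fingers":0},{"tx":0.003,"ty":0,"tz":0.462,"ax":0,"ay":0,"az":0,"fingers":0},{"tx":0.003,"ty":0,"tz":0.462,"ax":0,"ay":0,"az":0,"fingers":0},{"tx":0.003,"ty":0,"tz":0.462,"ax":0,"ay":0,"az":0,"fingers":0},{"tx":0.003,"ty":0,"tz":0.462,"ax":0,"ay":0,"az":0,"fingers":0}], squeeze=50)

```text
time: 17.25
ee_pos: [0.4085, 0.2429, 0.0076]
orientation: [1.458, 2.781, 0.003]
force: [-1.7, -1.3, 5.2]
gripper_width: 0.265
finger_force: 48.7
```

Request:
carry_out(rows=[{"tx":0,"ty":0,"tz":-0.2,"ax":0,"ay":0,"az":0,"fingers":0},{"tx":0,"ty":0,"tz":-0.462,"ax":0,"ay":0,"az":0,"fingers":0},{"tx":0,"ty":0,"tz":-0.462,"ax":0,"ay":0,"az":0,"fingers":0},{"tx":0,"ty":0,"tz":-0.462,"ax":0,"ay":0,"az":0,"fingers":0}])

```text
time: 17.75
ee_pos: [0.4074, 0.2424, 0.0983]
orientation: [1.458, 2.783, -0.0]
force: [0.1, -0.8, -0.8]
gripper_width: 0.261
finger_force: 49.1
```

Request:
carry_out(rows=[{"tx":-0.855,"ty":-0.099,"tz":0,"ax":0,"ay":0,"az":0.036,"fingers":0},{"tx":-0.855,"ty":-0.099,"tz":0,"ax":0,"ay":0,"az":0.036,"fingers":0},{"tx":-0.855,"ty":-0.099,"tz":0,"ax":0,"ay":0,"az":0.036,"fingers":0},{"tx":-0.855,"ty":-0.099,"tz":0,"ax":0,"ay":0,"az":0.036,"fingers":0},{"tx":-0.855,"ty":-0.099,"tz":0,"ax":0,"ay":0,"az":0.036,"fingers":0}])

```text
time: 18.38
ee_pos: [0.4877, 0.0908, 0.0971]
orientation: [-1.613, -2.693, 0.002]
force: [0.1, 0.3, -0.7]
gripper_width: 0.267
finger_force: 49.1
```

Request:
carry_out(rows=[{"tx":-0.861,"ty":-0.003,"tz":0,"ax":0,"ay":0,"az":0.036,"fingers":0},{"tx":-0.861,"ty":-0.003,"tz":0,"ax":0,"ay":0,"az":0.036,"fingers":0},{"tx":-0.861,"ty":-0.003,"tz":0,"ax":0,"ay":0,"az":0.036,"fingers":0},{"tx":-0.861,"ty":-0.003,"tz":0,"ax":0,"ay":0,"az":0.036,"fingers":0},{"tx":-0.861,"ty":-0.003,"tz":0,"ax":0,"ay":0,"az":0.036,"fingers":0},{"tx":-0.861,"ty":-0.003,"tz":0,"ax":0,"ay":0,"az":0.036,"fingers":0},{"tx":-0.861,"ty":-0.003,"tz":0,"ax":0,"ay":0,"az":0.036,"fingers":0},{"tx":-0.861,"ty":-0.003,"tz":0,"ax":0,"ay":0,"az":0.036,"fingers":0}])

```text
time: 19.38
ee_pos: [0.5694, -0.0609, 0.0986]
orientation: [1.762, 2.601, -0.0]
force: [0.5, 0.2, -1.0]
gripper_width: 0.261
finger_force: 49.2
```

```bash
python3 w.py w9
```

```text
19.375 [ 0.56936232 -0.0609187   0.09862945] [ 1.76193006e+00  2.60073973e+00 -1.59684535e-05] [ 0.5  0.2 -1. ] 0.2609170991744812
```

View pics/w9.png

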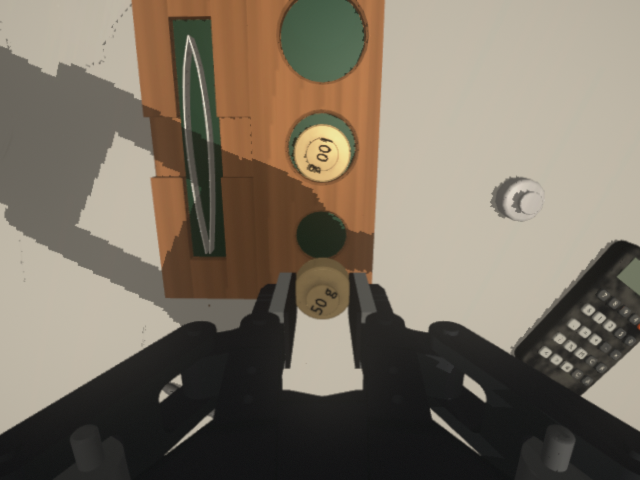

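The small weight is held upright with its knob at (321,298), and the small pocket is at (321,235). The same small offset as for the medium applies.

Request:
carry_out(rows=[{"tx":-0.008,"ty":0,"tz":0.15,"ax":0,"ay":0,"az":0,"fingers":0},{"tx":-0.008,"ty":0,"tz":0.26,"ax":0,"ay":0,"az":0,"fingers":0},{"tx":-0.008,"ty":0,"tz":0.32,"ax":0,"ay":0,"az":0,"fingers":0},{"tx":-0.008,"ty":0,"tz":0.35,"ax":0,"ay":0,"az":0,"fingers":0},{"tx":-0.008,"ty":0,"tz":0.37,"ax":0,"ay":0,"az":0,"fingers":0},{"tx":-0.008,"ty":0,"tz":0.376,"ax":0,"ay":0,"az":0,"fingers":0},{"tx":-0.008,"ty":0,"tz":0.38,"ax":0,"ay":0,"az":0,"fingers":0},{"tx":-0.008,"ty":0,"tz":0.38,"ax":0,"ay":0,"az":0,"fingers":0},{"tx":-0.008,"ty":0,"tz":0.38,"ax":0,"ay":0,"az":0,"fingers":0}])

```text
time: 20.55
ee_pos: [0.5704, -0.0631, 0.0237]
orientation: [1.763, 2.599, 0.001]
force: [-3.6, -0.3, 6.0]
gripper_width: 0.262
finger_force: 49.7
```

Request:
carry_out(rows=[{"tx":0,"ty":0,"tz":0,"ax":0,"ay":0,"az":0,"fingers":0.45},{"tx":0,"ty":0,"tz":0,"ax":0,"ay":0,"az":0,"fingers":0.5},{"tx":0,"ty":0,"tz":0,"ax":0,"ay":0,"az":0,"fingers":0.5},{"tx":0,"ty":0,"tz":-0.1,"ax":0,"ay":0,"az":0,"fingers":0.5},{"tx":0,"ty":0,"tz":-0.3,"ax":0,"ay":0,"az":0,"fingers":0.8},{"tx":0,"ty":0,"tz":-0.38,"ax":0,"ay":0,"az":0,"fingers":1},{"tx":0,"ty":0,"tz":-0.38,"ax":0,"ay":0,"az":0,"fingers":1},{"tx":0,"ty":0,"tz":-0.38,"ax":0,"ay":0,"az":0,"fingers":1}])

```text
time: 21.55
ee_pos: [0.5693, -0.0629, 0.0971]
orientation: [-1.762, -2.599, 0.002]
force: [-0.2, -0.0, 0.3]
gripper_width: 1.002
finger_force: 0.0
```

```bash
python3 w.py w10; python3 -c "
from h import *
plan([(.5877,.3557,.1,.55)],start=(.5696,-.0619,.1,.3766))"
```

```text
21.55 [ 0.56932174 -0.06285596  0.09705929] [-1.76198390e+00 -2.59857190e+00  1.56211364e-03] [-0.2 -0.   0.3] 1.002012146682574
t [0.954 0.426 0.   ] a [ 0.     0.    -0.028] rows>= 4 -> [0.579 0.147 0.1  ]
--
t [0.914 0.507 0.   ] a [ 0.     0.    -0.028] rows>= 4 -> [0.588 0.356 0.1  ]
```

Request:
carry_out(rows=[{"tx":0.954,"ty":0.426,"tz":0,"ax":0,"ay":0,"az":-0.028,"fingers":1},{"tx":0.954,"ty":0.426,"tz":0,"ax":0,"ay":0,"az":-0.028,"fingers":1},{"tx":0.954,"ty":0.426,"tz":0,"ax":0,"ay":0,"az":-0.028,"fingers":1},{"tx":0.954,"ty":0.426,"tz":0,"ax":0,"ay":0,"az":-0.028,"fingers":1},{"tx":0.954,"ty":0.426,"tz":0,"ax":0,"ay":0,"az":-0.028,"fingers":1},{"tx":0.954,"ty":0.426,"tz":0,"ax":0,"ay":0,"az":-0.028,"fingers":1}])

```text
time: 22.35
ee_pos: [0.5785, 0.1444, 0.0978]
orientation: [-1.649, -2.674, 0.002]
force: [-0.8, 1.0, 0.1]
gripper_width: 1.002
finger_force: 0.0
```

Request:
carry_out(rows=[{"tx":0.914,"ty":0.507,"tz":0,"ax":0,"ay":0,"az":-0.028,"fingers":1},{"tx":0.914,"ty":0.507,"tz":0,"ax":0,"ay":0,"az":-0.028,"fingers":1},{"tx":0.914,"ty":0.507,"tz":0,"ax":0,"ay":0,"az":-0.028,"fingers":1},{"tx":0.914,"ty":0.507,"tz":0,"ax":0,"ay":0,"az":-0.028,"fingers":1},{"tx":0.914,"ty":0.507,"tz":0,"ax":0,"ay":0,"az":-0.028,"fingers":1},{"tx":0.914,"ty":0.507,"tz":0,"ax":0,"ay":0,"az":-0.028,"fingers":1},{"tx":0.914,"ty":0.507,"tz":0,"ax":0,"ay":0,"az":-0.028,"fingers":1},{"tx":0.914,"ty":0.507,"tz":0,"ax":0,"ay":0,"az":-0.028,"fingers":1}])

```text
time: 23.35
ee_pos: [0.5872, 0.3536, 0.0988]
orientation: [1.53, 2.744, 0.0]
force: [0.5, -0.2, 0.4]
gripper_width: 0.998
finger_force: 0.0
```

```bash
python3 w.py w11
python3 - <<'E'
import cv2,numpy as np
a=cv2.imread("pics/w10.png")[50:350,100:500]; b=cv2.imread("pics/w11.png")[80:380,120:520]
cv2.imwrite("pics/m1011.png",np.hstack([a,b]))
E
```

```text
23.35 [0.58721532 0.35359708 0.09875111] [1.52972246e+00 2.74373259e+00 1.59275448e-04] [ 0.5 -0.2  0.4] 0.9980743005244076
```

View pics/m1011.png

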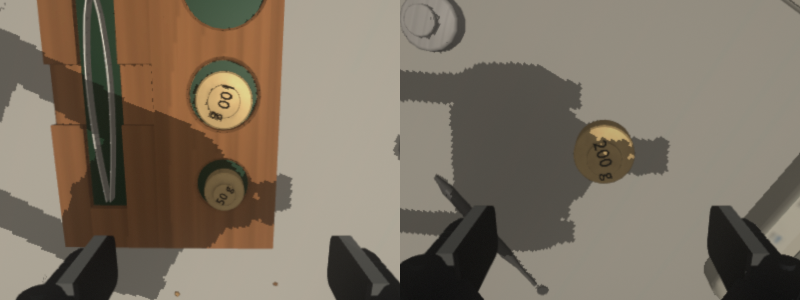

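Left: the small sits in its pocket at (324,240). Right: the large is at (324,232), with pick_short running from (157,258) to (262,370) near the left finger and the scale's corner at (440,330) near the right one. I'll check both clearances in the tool frame.

Run:
```python
from h import *; import json
ld=lambda n:{k:np.array(v) for k,v in json.load(open(n+".json")).items()}
o=ld("w10");p=np.array([.515,-.0215]);a=.378;R=np.array([[np.cos(a),-np.sin(a)],[np.sin(a),np.cos(a)]])
for z in(.026,.031): print("small in block",R.T@(px("wrist",(324,240),z,o)[:2]-p))
o=ld("w11"); A=Ro.from_rotvec(o["orientation"])
m=px("wrist",(324,231.5),.014,o); print(m, px("wrist",(324,231.5),.02,o))
for n,uv,z in(("ptip",(157,258),.005),("pend",(262,370),.005),("scale",(426,345),.02),("scale2",(512,240),.02)): print(n,A.inv().apply(px("wrist",uv,z,o)-m).round(3))
c=(m[:2]+[.5877,.3557])/2; print(c)
plan([(*c,.0075,.55)],start=(.5877,.3557,.1,.55))
t=(.5255,.0493)
plan([(*t,.1,.3766)],start=(*c,.1,.55))
```

```text
small in block [ 0.03612182 -0.05733043]
small in block [ 0.03609997 -0.05573867]
[0.58681443 0.35639684 0.014     ] [0.58585649 0.35787672 0.02      ]
ptip [-0.022 -0.118  0.009]
pend [-0.115 -0.048  0.009]
scale [-0.083  0.073 -0.006]
scale2 [-0.004  0.124 -0.006]
[0.58725722 0.35604842]
t [ 0.003 -0.001  0.462] a [0. 0. 0.] rows>= 2 -> [0.587 0.356 0.008]
t [-0.573 -0.532  0.   ] a [0.    0.    0.028] rows>= 3 -> [0.556 0.203 0.1  ]
--
t [-0.617 -0.481  0.   ] a [0.    0.    0.028] rows>= 3 -> [0.526 0.049 0.1  ]
```

Request:
carry_out(rows=[{"tx":0.003,"ty":0,"tz":0.25,"ax":0,"ay":0,"az":0,"fingers":0.8},{"tx":0.003,"ty":0,"tz":0.42,"ax":0,"ay":0,"az":0,"fingers":0.75},{"tx":0.003,"ty":0,"tz":0.465,"ax":0,"ay":0,"az":0,"fingers":0.75},{"tx":0.003,"ty":0,"tz":0.465,"ax":0,"ay":0,"az":0,"fingers":0.75},{"tx":0.003,"ty":0,"tz":0.465,"ax":0,"ay":0,"az":0,"fingers":0.6},{"tx":0.003,"ty":0,"tz":0.465,"ax":0,"ay":0,"az":0,"fingers":0.3},{"tx":0.003,"ty":0,"tz":0.465,"ax":0,"ay":0,"az":0,"fingers":0},{"tx":0.003,"ty":0,"tz":0.465,"ax":0,"ay":0,"az":0,"fingers":0},{"tx":0.003,"ty":0,"tz":0.465,"ax":0,"ay":0,"az":0,"fingers":0},{"tx":0.003,"ty":0,"tz":0.465,"ax":0,"ay":0,"az":0,"fingers":0}], squeeze=60)

```text
time: 24.65
ee_pos: [0.5876, 0.3557, 0.008]
orientation: [1.527, 2.743, 0.005]
force: [-2.0, -0.9, 6.1]
gripper_width: 0.444
finger_force: 60.9
```

Request:
carry_out(rows=[{"tx":0,"ty":0,"tz":-0.2,"ax":0,"ay":0,"az":0,"fingers":0},{"tx":0,"ty":0,"tz":-0.465,"ax":0,"ay":0,"az":0,"fingers":0},{"tx":0,"ty":0,"tz":-0.465,"ax":0,"ay":0,"az":0,"fingers":0},{"tx":0,"ty":0,"tz":-0.465,"ax":0,"ay":0,"az":0,"fingers":0}])

```text
time: 25.15
ee_pos: [0.5862, 0.355, 0.0978]
orientation: [-1.528, -2.745, 0.001]
force: [-0.9, -0.4, -2.5]
gripper_width: 0.447
finger_force: 60.8
```

Request:
carry_out(rows=[{"tx":-0.573,"ty":-0.532,"tz":0,"ax":0,"ay":0,"az":0.028,"fingers":0},{"tx":-0.573,"ty":-0.532,"tz":0,"ax":0,"ay":0,"az":0.028,"fingers":0},{"tx":-0.573,"ty":-0.532,"tz":0,"ax":0,"ay":0,"az":0.028,"fingers":0},{"tx":-0.573,"ty":-0.532,"tz":0,"ax":0,"ay":0,"az":0.028,"fingers":0},{"tx":-0.573,"ty":-0.532,"tz":0,"ax":0,"ay":0,"az":0.028,"fingers":0}])

```text
time: 25.78
ee_pos: [0.556, 0.2021, 0.0972]
orientation: [-1.646, -2.674, 0.002]
force: [0.4, 0.5, -0.7]
gripper_width: 0.447
finger_force: 61.1
```

Request:
carry_out(rows=[{"tx":-0.617,"ty":-0.481,"tz":0,"ax":0,"ay":0,"az":0.028,"fingers":0},{"tx":-0.617,"ty":-0.481,"tz":0,"ax":0,"ay":0,"az":0.028,"fingers":0},{"tx":-0.617,"ty":-0.481,"tz":0,"ax":0,"ay":0,"az":0.028,"fingers":0},{"tx":-0.617,"ty":-0.481,"tz":0,"ax":0,"ay":0,"az":0.028,"fingers":0},{"tx":-0.617,"ty":-0.481,"tz":0,"ax":0,"ay":0,"az":0.028,"fingers":0},{"tx":-0.617,"ty":-0.481,"tz":0,"ax":0,"ay":0,"az":0.028,"fingers":0},{"tx":-0.617,"ty":-0.481,"tz":0,"ax":0,"ay":0,"az":0.028,"fingers":0},{"tx":-0.617,"ty":-0.481,"tz":0,"ax":0,"ay":0,"az":0.028,"fingers":0}])

```text
time: 26.78
ee_pos: [0.5262, 0.0487, 0.0984]
orientation: [-1.762, -2.601, 0.0]
force: [-0.1, -0.0, -3.2]
gripper_width: 0.448
finger_force: 61.4
```

```bash
python3 w.py w12
```

```text
26.775 [0.52618308 0.04869105 0.09841536] [-1.76217690e+00 -2.60081894e+00  1.14840673e-04] [-0.1 -0.  -3.2] 0.44801060709932355
```

View pics/w12.png

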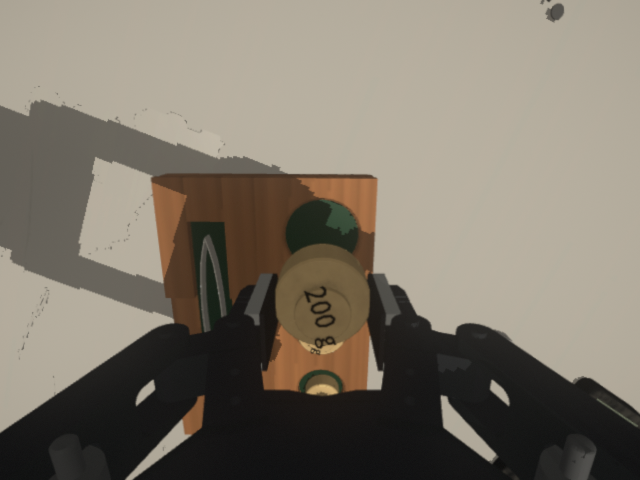

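The large weight is held upright over its pocket at (322,228), with its knob about 2 mm toward tool +x. Lowering it with the offset.

Request:
carry_out(rows=[{"tx":-0.01,"ty":0,"tz":0.15,"ax":0,"ay":0,"az":0,"fingers":0},{"tx":-0.01,"ty":0,"tz":0.26,"ax":0,"ay":0,"az":0,"fingers":0},{"tx":-0.01,"ty":0,"tz":0.32,"ax":0,"ay":0,"az":0,"fingers":0},{"tx":-0.01,"ty":0,"tz":0.35,"ax":0,"ay":0,"az":0,"fingers":0},{"tx":-0.01,"ty":0,"tz":0.37,"ax":0,"ay":0,"az":0,"fingers":0},{"tx":-0.01,"ty":0,"tz":0.376,"ax":0,"ay":0,"az":0,"fingers":0},{"tx":-0.01,"ty":0,"tz":0.381,"ax":0,"ay":0,"az":0,"fingers":0},{"tx":-0.01,"ty":0,"tz":0.381,"ax":0,"ay":0,"az":0,"fingers":0},{"tx":-0.01,"ty":0,"tz":0.381,"ax":0,"ay":0,"az":0,"fingers":0}])

```text
time: 27.95
ee_pos: [0.5272, 0.0464, 0.024]
orientation: [1.763, 2.6, 0.001]
force: [-6.2, -0.3, 7.1]
gripper_width: 0.449
finger_force: 62.6
```

Request:
carry_out(rows=[{"tx":0,"ty":0,"tz":0,"ax":0,"ay":0,"az":0,"fingers":0.6},{"tx":0,"ty":0,"tz":0,"ax":0,"ay":0,"az":0,"fingers":0.65},{"tx":0,"ty":0,"tz":0,"ax":0,"ay":0,"az":0,"fingers":0.65},{"tx":0,"ty":0,"tz":-0.1,"ax":0,"ay":0,"az":0,"fingers":0.65},{"tx":0,"ty":0,"tz":-0.3,"ax":0,"ay":0,"az":0,"fingers":0.8},{"tx":-0.3,"ty":-0.1,"tz":-0.7,"ax":0,"ay":0,"az":0,"fingers":1},{"tx":-0.3,"ty":-0.1,"tz":-0.7,"ax":0,"ay":0,"az":0,"fingers":1},{"tx":-0.3,"ty":-0.1,"tz":-0.7,"ax":0,"ay":0,"az":0,"fingers":1},{"tx":-0.3,"ty":-0.1,"tz":-0.7,"ax":0,"ay":0,"az":0,"fingers":1},{"tx":-0.3,"ty":-0.1,"tz":-0.7,"ax":0,"ay":0,"az":0,"fingers":1}])

```text
time: 29.2
ee_pos: [0.5298, -0.016, 0.1606]
orientation: [-1.76, -2.599, 0.002]
force: [-0.3, 0.4, 0.7]
gripper_width: 0.999
finger_force: 0.0
```

```bash
python3 w.py w13
```

```text
29.2 [ 0.52980533 -0.0160036   0.16064076] [-1.76048277e+00 -2.59893514e+00  1.96774077e-03] [-0.3  0.4  0.7] 0.9988839702194261
```

View pics/w13.png

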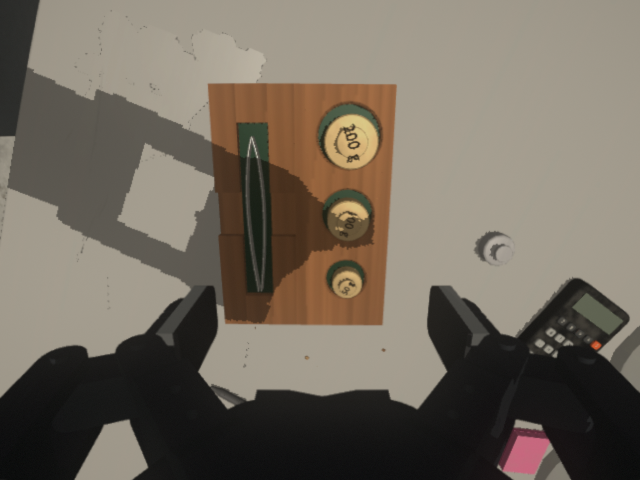

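All three weights stand in their pockets (large body top at about (352,140)) and the tweezers are in the groove. One numeric check, then I hand in.

Run:
```python
from h import *; import json
o={k:np.array(v) for k,v in json.load(open("w13.json")).items()}
p=np.array([.515,-.0215]);a=.378;R=np.array([[np.cos(a),-np.sin(a)],[np.sin(a),np.cos(a)]])
B=lambda uv,z:(R.T@(px("wrist",uv,z,o)[:2]-p)).round(4)
for n,uv,z in(("L",(352,139.5),.037),("M",(348.5,219),.033),("S",(347,283.5),.03),("t1",(251,137),.024),("t2",(261,291),.024)): print(n,B(uv,z))
print(env.observe()["force"].round(1)); 
if abs(B((352,139.5),.037)-[.036,.062]).max()<.0055: print(env.hand_in())
```

```text
L [0.0369 0.0605]
M [0.0359 0.    ]
S [ 0.0361 -0.056 ]
t1 [-0.0388  0.0619]
t2 [-0.0369 -0.0659]
[-1.1 -0.1 -0.1]
the job is handed in; nothing more can be done
None
```

I put the three brass weights in their own pockets and the tweezers flat in the groove, and handed the job in at about 29 s. The last wrist picture put each within about 2 mm of its centre, and I left the steel weights and picks alone; no verdict came back.

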